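Point out the pin clamp under the till of the tool box

TASK

Show the setter where the little pin clamp is kept: with your fingertips gently push the sliding till of the wooden tool box by its raised rail, all the way to the other end of the box, so that the four cells beneath it lie open. Then point at the pin clamp from above, with the fingertips right over the middle of it and about 2 cm above its top, and finish still pointing there. Pinch and lift nothing, do not touch the clamp, and disturb nothing else in or around the box; the tools in the till just ride along.

Things in the scene. Friction and masses are not known exactly. Their poses are not given: they have to be found in the camera images.
- tool_box: Open wooden tool box fixed on the bench, 150 x 270 x 82 mm (x, y, z), walls 8 mm. Origin: centre of its underside; own x across it, away from the robot, own y along it, to the robot's left (turned up to 0.2 rad). The left half (y > 0) of the well has four cells, 64 x 60 mm, centres at x = +-34.5, y = 33 or 96.5 mm, dividers 40 mm high, hidden by the till at first; the right half is one bay.
- till (a joint): Position of the till along the box, in m: 0 to 0.008 at the start (at the left end, over the four cells), 0.124 fully across at the right-hand stop, a firm felt pad; it grows as the till moves along the box's own -y. Sliding friction is about 1.5 N plus 8 N per m/s; it stays where it is left.
- till_rail (a point): Centre of the till's raised wooden grip rail, 103 mm above the bench. The rail runs across the box (its x), 120 mm long, 14 mm wide, 14 mm high, with a hand hole 56 x 15 mm below it. It stands over the middle of the till, a shallow tray 132 x 124 mm, floor 55 mm and wall tops 80 mm above the bench.
- pin_clamp_top (a point): Top of the pin clamp, over the middle of its footprint, about 32 mm above the bench: a small steel sliding clamp (dark grey foot, upright pin and cross pin with a round brass nut), 15 x 42 mm and 26 mm high, standing loose in one of the four cells. Site z is up; its x runs across the 15 mm, its y along the 42 mm.
- flux_jar: Small round glass jar with green flux, 40 mm across, 39 mm high, loose in one of the four cells. Origin: centre of its underside.
- yellow_tin: Flat lidded tin, 36 x 50 x 20 mm, loose in one of the four cells. Origin: centre of its underside.
- scribe: Scriber with wooden handle, 70 mm long, 11 mm thick, lying loose on the till's floor on the right of the rail, along it. Origin: centre of its underside.
- flux_brush: Thin brush, 93 mm long, 7 mm thick, lying loose on the till's floor on the left of the rail, near the till's left wall. Origin: centre of its underside.
- leather_pouch: Suede pouch, 34 x 100 x 26 mm, lying loose in the bay under the right half of the box. Origin: centre of its underside.
- ring_clamp: Black ring clamp, 112 mm long, 22 mm thick, lying loose in the bay under the right half of the box. Origin: centre of its underside.
- wax_tin: Round wooden lidded box, 63 mm across, 23 mm high, loose on the bench to the right of the tool box. Bystander.
- pen_cap: Cap of a fountain pen, 57 mm long, 14 mm thick, lying loose in one of the four cells. Origin: centre of its underside.

How it is judged:
By the outcome, as a careful person would: the job done as asked, in the order asked, and still so for the second after the job is handed in, with the robot touching nothing.
It also fails if it takes over 40 s, if anything falls off the work surface, if the arm or the gripper's body presses on something with over 40 N, if the wrist force passes 120 N, or if a joint passes its speed limit or range.

ROBOT

A 6-joint arm with a two-finger parallel gripper is mounted at the origin on a cart in front of the work surface, level with it; the furniture and walls round the work are solid. World frame = base frame: x ahead of the robot, y to its left, z up, the work surface at z = 0. Lengths are in m, angles in rad, forces in N, time in s.
With the tool pointing down it reaches from about 0.35 to 0.875 m from the base axis. Payload 4.2 kg.
Tool frame: the origin (TCP) lies on the centre line of the jaws, within the pads' length; the fingertips stand 11 mm ahead of it and the grasp point (between the pads) lies 8 mm behind it (bot.finger_overhang is the distance from the TCP to the fingertips, in m); z points along the fingers, y is the direction in which the jaws open and shut (so a half turn about z gives the same grasp; the last joint's range is limited). The gripper opens to 85 mm and grips with 20 to 120 N. Pads are 22 mm wide; open, the fingers measure 114 mm over their backs; the gripper's body (76 mm by 85 mm) begins 54 mm behind the grasp point. The pads swing forward as they close: fully open they stand 13 mm farther back than shut.
Start: joints at [1.545, 0.385, 0.008, 0, -1.194, -0.259], TCP at [0.176, 0.6, 0.242] pointing down, gripper open.
Joint ranges: [-3.14, 3.14], [-1.21, 2.06], [-1.07, 1.41], [-3.16, 2.05], [-2.99, -0.16], [-3.1, 3.1]. Speed limits (rad/s): [2.79, 2.79, 3.14, 3.14, 3.14, 3.14].

INTERFACE

Orientations are given as a rotation vector (axis times angle).
In Python, from station import bot, camera, camera_model gives the robot as it stands.
- The arm moves only by the tool arm_command, never from a script. Its argument "commands" is a list of rows, each an object with "claw": the opening, from -1 (shut) to 1 (fully open); "travel": the shift along the tool's x, y, z in m, a list of three; "yaw": the turn about the tool's z in degrees. In form: [{"claw": claw, "travel": [tx, ty, tz], "yaw": yaw}, ...]. A call has 1 to 20 rows; each row is the pose to reach, as a shift and turn from the pose commanded when the call began, along the tool's axes at that moment; what a row does not reach only later rows make up. A row lasts 1/10 s, in which the tool goes at most 50 mm and 8.59 degrees, less where a joint would pass 70% of its speed; a pose out of reach is approached as far as the arm can. A call with a gripper value outside its range is refused whole. The fingers move at their own pace and stop on an object; the grip force is fixed at half the most. Time passes only in rows, so rows that repeat a pose let the fingers close. It gives the time, the measured TCP pose, the force and the opening at its end, in the units of the state.
- bot.get_state(): the state, without advancing time (a new reading comes with each control period).
- camera(name): name is "scene" or "top" or "wrist"; returns the picture (420x560x3 uint8, red, green, blue); there is no depth.
- camera_model(name): a dict with "camera_matrix" (3x3 intrinsics, pixels), "rvec" (rotation vector, rad) and "tvec" (3), from world to camera coordinates, as OpenCV has them; the wrist camera has in their place "hand_eye" (4x4, takes a point from camera to tool coordinates, whose origin is the TCP and whose axes are the flange's). Camera axes: x right, y down, z forward; pixel columns grow to the right and rows downward; lengths in m; the calibration is good to about 2 mm. A picture is of the moment at which its call begins: read the wrist's pose just before it. camera_model takes no time and is no camera call.
- bot.hand_in(): hands the job in, once; it reports no verdict.
The state is a dict: "time_s": time; "joint_positions": joint angles; "qvel": joint speeds; "effort": joint torques, N m; "eef_pos": TCP position; "ee_rot": TCP orientation; "contact_force": force on the tool from outside, world axes, zero at the start; "wrist_torque": the same for the moment, N m; "opening": opening from 0.0 (shut) to 1.0 (fully open).
Only numpy, scipy, OpenCV 4.12 (cv2) and the standard library are available. Lean on these libraries where they do the work, as an engineer would, in place of code of your own. Each camera call takes 0.05 s, during which the arm holds its last target. There are 200 camera calls.

## Working session

There is one attempt and no reset: what is moved stays moved. The work goes in short steps, Python scripts to look and compute and a tool call to move; the robot and the scene stay as the last step left them, time stands still between calls to the robot, and variables do not carry over. Pictures are saved under pics/ and viewed, about 8 in all and at most 12, crops included, and the job is handed in when it is done.

Besides the shell and the picture viewer there is one more tool, called after "Request:" in YAML: its name, and indented under it one key for each argument. arm_command: Moves the arm, as the interface text tells. Its arguments: {"type":"object","properties":{"commands":{"type":"array"}},"required":["commands"]}

```bash
mkdir -p pics; cat > h.py <<'E'
import numpy as np, cv2
from station import bot, camera, camera_model
def snap(n,f):
    im=camera(n); cv2.imwrite('pics/'+f,im[:,:,::-1]); return im
def cast(n,uv,z,st=None):
    m=camera_model(n); K=np.array(m["camera_matrix"])
    d=np.linalg.inv(K)@np.array([uv[0],uv[1],1.])
    if n=="wrist":
        T=np.array(m["hand_eye"]); R=cv2.Rodrigues(np.array(st["ee_rot"],float))[0]
        o=R@T[:3,3]+np.array(st["eef_pos"]); d=R@T[:3,:3]@d
    else:
        R=cv2.Rodrigues(np.array(m["rvec"],float))[0]; o=-R.T@np.array(m["tvec"]).ravel(); d=R.T@d
    return o+d*(z-o[2])/d[2]
E
python3 - <<'E'
from h import *
print(bot.get_state())
a=snap("top","t0.png");b=snap("scene","s0.png")
for n in("top","scene","wrist"):print(n,camera_model(n))
E
```

```text
{'time_s': 0.0, 'joint_positions': array([ 1.54463273e+00,  3.85562796e-01,  6.65966166e-03, -5.18161074e-04,
       -1.19396090e+00, -2.58589051e-01]), 'qvel': array([ 0.00022796,  0.00085526, -0.0014048 ,  0.00163707, -0.00050935,
        0.00065847]), 'effort': array([-1.21821549e-04, -3.92291629e+01,  1.88399881e+01,  4.18630645e+00,
       -4.67313934e-03, -7.59565125e-06]), 'eef_pos': array([0.17540054, 0.59932319, 0.24122816]), 'ee_rot': array([ 3.10767389e+00, -4.45776488e-01, -3.74547524e-04]), 'contact_force': array([-0.45545782, -0.17747349, -0.90256872]), 'wrist_torque': array([ 0.00761266, -0.0025015 ,  0.03216159]), 'opening': 1.0017129737279309}
top {'camera_matrix': array([[514.42714202,   0.        , 286.97292135],
       [  0.        , 514.42714202, 220.55883584],
       [  0.        ,   0.        ,   1.        ]]), 'rvec': array([ 2.15072194, -2.1760222 ,  0.13428707]), 'tvec': array([-0.03455967,  0.56310441,  0.88571254])}
scene {'camera_matrix': array([[424.58817894,   0.        , 279.26977905],
       [  0.        , 424.58817894, 203.70502977],
       [  0.        ,   0.        ,   1.        ]]), 'rvec': array([ 0.75159304, -2.4865863 ,  1.26253594]), 'tvec': array([0.44224244, 0.26056547, 0.62653315])}
wrist {'camera_matrix': array([[365.85923324,   0.        , 284.40023307],
       [  0.        , 365.85923324, 214.58356243],
       [  0.        ,   0.        ,   1.        ]]), 'hand_eye': array([[ 1.10624239e-04, -9.52854907e-01, -3.03426292e-01,
         7.74796228e-02],
       [ 9.99999993e-01,  9.51281269e-05,  6.58510375e-05,
         1.12338655e-03],
       [-3.38821093e-05, -3.03426297e-01,  9.52854911e-01,
        -1.31916109e-01],
       [ 0.00000000e+00,  0.00000000e+00,  0.00000000e+00,
         1.00000000e+00]])}
```

View pics/t0.png

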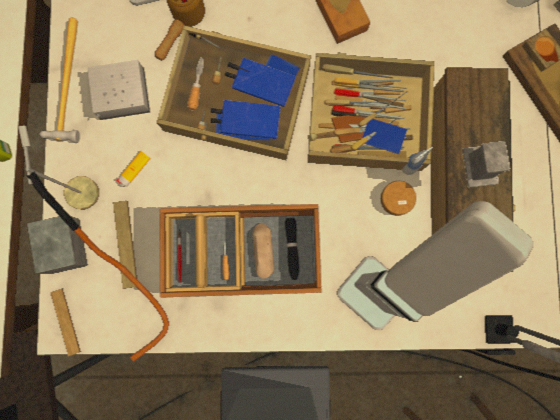

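View pics/s0.png

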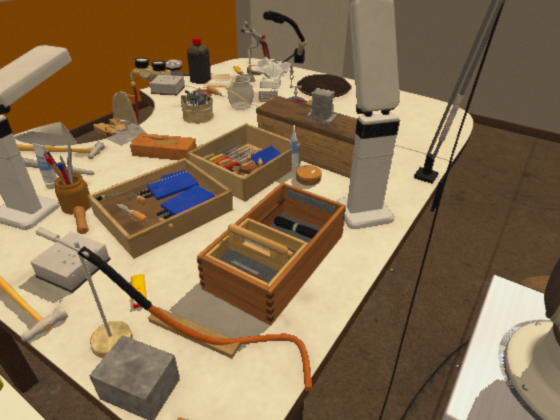

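```bash
python3 - <<'E'
from h import *
im=cv2.imread('pics/t0.png')
for p in [(160,208),(319,205),(321,292),(160,297)]:print(p,cast("top",p,.082).round(3))
for p in [(195,212),(206,212),(195,290),(206,290)]:print('rail',cast("top",p,.11).round(3))
for p in [(340,290),(367,257),(408,300),(375,328)]:print('col',cast("top",p,0).round(3))
for p in [(280,0),(280,350)]:print(cast("top",p,0).round(3))
c=im[190:310,140:340]; cv2.imwrite('pics/c0.png',cv2.resize(c,None,fx=4,fy=4,interpolation=cv2.INTER_CUBIC))
E
```

```text
(160, 208) [0.581 0.174 0.082]
(319, 205) [ 0.583 -0.096  0.082]
(321, 292) [ 0.437 -0.096  0.082]
(160, 297) [0.432 0.171 0.082]
rail [0.569 0.11  0.11 ]
rail [0.569 0.092 0.11 ]
rail [0.443 0.109 0.11 ]
rail [0.443 0.091 0.11 ]
col [ 0.438 -0.137  0.   ]
col [ 0.497 -0.188  0.   ]
col [ 0.418 -0.26   0.   ]
col [ 0.369 -0.198  0.   ]
[ 1.    -0.033  0.   ]
[ 0.332 -0.026  0.   ]
```

View pics/c0.png

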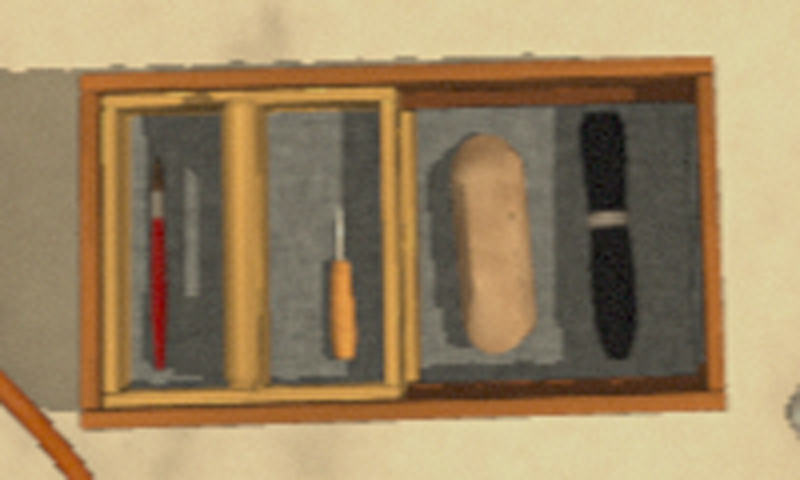

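```bash
python3 - <<'E'
from h import *
print('overhang',bot.finger_overhang)
P={}
for n in("top","scene"):
    m=camera_model(n); P[n]=np.array(m["camera_matrix"])@np.c_[cv2.Rodrigues(np.array(m["rvec"]))[0],np.array(m["tvec"]).ravel()]
def tri(a,b):
    X=cv2.triangulatePoints(P["top"],P["scene"],np.array(a,float).reshape(2,1),np.array(b,float).reshape(2,1)).ravel(); X=X[:3]/X[3]
    print(a,b,X.round(3))
    return X
tri((393,292),(378,128)); tri((365,290),(370,222)); 
tri((200,252),(257,238))
c=np.array([cast("top",(140+x/4,190+y/4),.082)[:2] for x,y in [(80,73),(713,58),(725,408),(83,427)]])
print(c.round(4),c.mean(0).round(4),cv2.minAreaRect(c.astype(np.float32)*1000))
for t,(x,y),z in [('railTL',(222,100),.11),('railBL',(228,390),.11),('railTR',(268,100),.096),('brush top',(157,160),.058),('brush bot',(160,368),.058),('till left wall out',(103,250),.08),('till right wall out',(397,250),.08),('boxleft',(81,250),.082),('boxR',(719,235),.082)]: print(t,cast("top",(140+x/4,190+y/4),z).round(4))
E
```

```text
overhang 0.011
(393, 292) (378, 128) [ 0.435 -0.19   0.211]
(365, 290) (370, 222) [ 0.428 -0.188 -0.017]
(200, 252) (257, 238) [0.505 0.103 0.106]
[[ 0.5803  0.174 ]
 [ 0.5838 -0.0943]
 [ 0.4365 -0.0964]
 [ 0.4319  0.1702]] [0.5081 0.0384] ((508.1011047363281, 38.783226013183594), (148.45285034179688, 268.28167724609375), 0.8455265164375305)
railTL [0.5644 0.109  0.11  ]
railBL [0.4467 0.1055 0.11  ]
railTR [0.5661 0.0923 0.096 ]
brush top [0.5454 0.1459 0.058 ]
brush bot [0.4559 0.1434 0.058 ]
till left wall out [0.5054 0.1636 0.08  ]
till right wall out [0.5039 0.0401 0.08  ]
boxleft [0.5054 0.1723 0.082 ]
boxR [ 0.5086 -0.0953  0.082 ]
```

Request:
arm_command:
  commands:
    - {"claw": -1, "travel": [0.03, 0.023, 0], "yaw": 4.5}
    - {"claw": -1, "travel": [0.06, 0.047, 0], "yaw": 9}
    - {"claw": -1, "travel": [0.09, 0.07, 0], "yaw": 14}
    - {"claw": -1, "travel": [0.12, 0.094, 0], "yaw": 19}
    - {"claw": -1, "travel": [0.15, 0.117, 0], "yaw": 24}
    - {"claw": -1, "travel": [0.18, 0.141, 0], "yaw": 29}
    - {"claw": -1, "travel": [0.21, 0.164, 0], "yaw": 34}
    - {"claw": -1, "travel": [0.24, 0.188, 0], "yaw": 39}
    - {"claw": -1, "travel": [0.27, 0.211, 0], "yaw": 44}
    - {"claw": -1, "travel": [0.3, 0.235, 0], "yaw": 49}
    - {"claw": -1, "travel": [0.33, 0.258, 0], "yaw": 54}
    - {"claw": -1, "travel": [0.36, 0.281, 0], "yaw": 59}
    - {"claw": -1, "travel": [0.39, 0.305, 0], "yaw": 64}
    - {"claw": -1, "travel": [0.42, 0.328, 0], "yaw": 69}
    - {"claw": -1, "travel": [0.4455, 0.348, 0], "yaw": 72.6}
    - {"claw": -1, "travel": [0.4455, 0.348, 0], "yaw": 72.6}
    - {"claw": -1, "travel": [0.4455, 0.348, 0], "yaw": 72.6}
    - {"claw": -1, "travel": [0.4455, 0.348, 0], "yaw": 72.6}

```text
time_s: 1.9
eef_pos: [0.5049, 0.141, 0.2421]
ee_rot: [2.243, -2.199, -0.001]
contact_force: [-0.1, 0.5, 1.2]
opening: -0.005
```

```bash
python3 - <<'E'
from h import *
s=bot.get_state(); print(s)
R=cv2.Rodrigues(np.array(s["ee_rot"]))[0]; print(R.round(4))
snap("wrist","w1.png")
E
```

```text
{'time_s': 1.9, 'joint_positions': array([ 5.81898378e-01,  2.13749869e-01, -2.37194136e-01, -2.81859126e-04,
       -1.12043328e+00, -5.62171462e-01]), 'qvel': array([ 0.01279326, -0.00629171,  0.00105207,  0.00139083,  0.00217047,
        0.00038734]), 'effort': array([-4.27312301e-01, -2.95762128e+01,  1.82502508e+01,  4.06139776e+00,
       -2.95186815e-03, -1.36171766e-04]), 'eef_pos': array([0.50489586, 0.14096969, 0.2420768 ]), 'ee_rot': array([ 2.24274206e+00, -2.19920041e+00, -5.82643081e-04]), 'contact_force': array([-0.05648234,  0.50307827,  1.16682351]), 'wrist_torque': array([-0.00311296,  0.00641147, -0.00954148]), 'opening': -0.005042448512066077}
[[ 1.960e-02 -9.998e-01 -6.000e-04]
 [-9.998e-01 -1.960e-02 -1.000e-04]
 [ 1.000e-04  6.000e-04 -1.000e+00]]
```

View pics/w1.png

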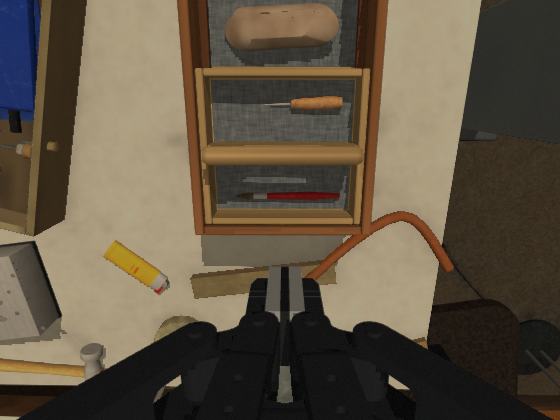

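```bash
python3 - <<'E'
from h import *
s=bot.get_state()
for t,p,z in [('rail L',(203,163),.105),('rail R',(362,162),.105),('rim farR',(366,235),.082),('rim L',(196,235),.082)]: print(t,cast("wrist",p,z,s).round(4))
m=camera_model("wrist");T=np.linalg.inv(np.array(m["hand_eye"]));K=np.array(m["camera_matrix"])
for z in(-.008,0,.011,.024):
    q=K@(T@[0,0,z,1])[:3]; print(z,(q/q[2])[:2])
E
```

```text
rail L [0.5651 0.1095 0.105 ]
rail R [0.4477 0.1063 0.105 ]
rim farR [0.434  0.1724 0.082 ]
rim L [0.579  0.1754 0.082 ]
-0.008 [283.01192898 310.93181451]
0 [283.08412224 300.08395016]
0.011 [283.17216024 286.85523177]
0.024 [283.26240772 273.29451446]
```

Request:
arm_command:
  commands:
    - {"claw": -1, "travel": [0, 0, 0.02], "yaw": 0}
    - {"claw": -1, "travel": [0, 0, 0.045], "yaw": 0}
    - {"claw": -1, "travel": [0, 0, 0.07], "yaw": 0}
    - {"claw": -1, "travel": [0, 0, 0.095], "yaw": 0}
    - {"claw": -1, "travel": [0, 0, 0.115], "yaw": 0}
    - {"claw": -1, "travel": [0, 0, 0.128], "yaw": 0}
    - {"claw": -1, "travel": [0, 0, 0.133], "yaw": 0}
    - {"claw": -1, "travel": [0, 0, 0.133], "yaw": 0}
    - {"claw": -1, "travel": [0.005, 0, 0.133], "yaw": 0}
    - {"claw": -1, "travel": [0.01, 0, 0.133], "yaw": 0}
    - {"claw": -1, "travel": [0.015, 0, 0.133], "yaw": 0}
    - {"claw": -1, "travel": [0.016, 0, 0.133], "yaw": 0}
    - {"claw": -1, "travel": [0.016, 0, 0.133], "yaw": 0}

```text
time_s: 3.25
eef_pos: [0.5058, 0.1243, 0.1096]
ee_rot: [-2.241, 2.201, -0.0]
contact_force: [0.5, 0.3, -0.4]
opening: 0.002
```

```bash
python3 - <<'E'
from h import *
print(bot.get_state()['eef_pos'],bot.get_state()['contact_force'])
snap("wrist","w2.png")
E
```

```text
[0.50577855 0.12430941 0.10964032] [ 0.54213685  0.26575094 -0.40821744]
```

View pics/w2.png

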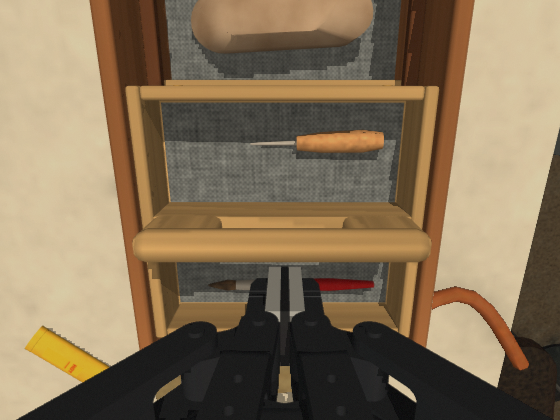

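Request:
arm_command:
  commands:
    - {"claw": -1, "travel": [0.001, 0, 0], "yaw": 0}
    - {"claw": -1, "travel": [0.002, 0, 0], "yaw": 0}
    - {"claw": -1, "travel": [0.003, 0, 0], "yaw": 0}
    - {"claw": -1, "travel": [0.004, 0, 0], "yaw": 0}
    - {"claw": -1, "travel": [0.005, 0, 0], "yaw": 0}
    - {"claw": -1, "travel": [0.006, 0, 0], "yaw": 0}
    - {"claw": -1, "travel": [0.0075, 0, 0], "yaw": 0}
    - {"claw": -1, "travel": [0.0095, 0, 0], "yaw": 0}
    - {"claw": -1, "travel": [0.012, 0, 0], "yaw": 0}
    - {"claw": -1, "travel": [0.015, 0, 0], "yaw": 0}
    - {"claw": -1, "travel": [0.0185, 0, 0], "yaw": 0}
    - {"claw": -1, "travel": [0.0225, 0, 0], "yaw": 0}
    - {"claw": -1, "travel": [0.0265, 0, 0], "yaw": 0}
    - {"claw": -1, "travel": [0.0305, 0, 0], "yaw": 0}
    - {"claw": -1, "travel": [0.0345, 0, 0], "yaw": 0}
    - {"claw": -1, "travel": [0.0385, 0, 0], "yaw": 0}
    - {"claw": -1, "travel": [0.042, 0, 0], "yaw": 0}
    - {"claw": -1, "travel": [0.045, 0, 0], "yaw": 0}
    - {"claw": -1, "travel": [0.047, 0, 0], "yaw": 0}
    - {"claw": -1, "travel": [0.048, 0, 0], "yaw": 0}

```text
time_s: 5.3
eef_pos: [0.5065, 0.0764, 0.1093]
ee_rot: [2.242, -2.2, -0.0]
contact_force: [-0.2, 2.0, -0.4]
opening: 0.001
```

```bash
python3 - <<'E'
from h import *
print(bot.get_state()['eef_pos'],bot.get_state()['contact_force'])
im=snap("wrist","w3.png")
E
```

```text
[0.50653059 0.07642534 0.10929221] [-0.22729792  1.95712922 -0.38858124]
```

View pics/w3.png

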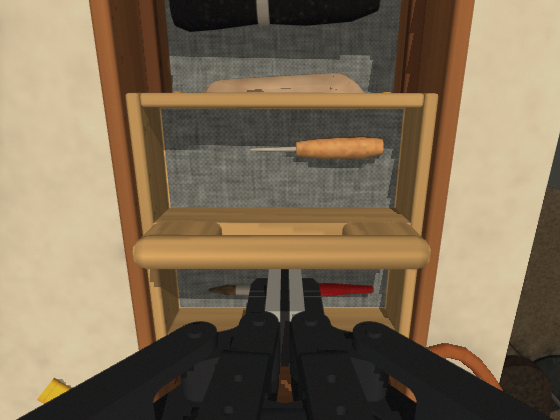

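Request:
arm_command:
  commands:
    - {"claw": -1, "travel": [0.001, 0, 0], "yaw": 0}
    - {"claw": -1, "travel": [0.003, 0, 0], "yaw": 0}
    - {"claw": -1, "travel": [0.006, 0, 0], "yaw": 0}
    - {"claw": -1, "travel": [0.01, 0, 0], "yaw": 0}
    - {"claw": -1, "travel": [0.014, 0, 0], "yaw": 0}
    - {"claw": -1, "travel": [0.018, 0, 0], "yaw": 0}
    - {"claw": -1, "travel": [0.022, 0, 0], "yaw": 0}
    - {"claw": -1, "travel": [0.026, 0, 0], "yaw": 0}
    - {"claw": -1, "travel": [0.03, 0, 0], "yaw": 0}
    - {"claw": -1, "travel": [0.034, 0, 0], "yaw": 0}
    - {"claw": -1, "travel": [0.038, 0, 0], "yaw": 0}
    - {"claw": -1, "travel": [0.042, 0, 0], "yaw": 0}
    - {"claw": -1, "travel": [0.046, 0, 0], "yaw": 0}
    - {"claw": -1, "travel": [0.05, 0, 0], "yaw": 0}
    - {"claw": -1, "travel": [0.054, 0, 0], "yaw": 0}
    - {"claw": -1, "travel": [0.058, 0, 0], "yaw": 0}
    - {"claw": -1, "travel": [0.0615, 0, 0], "yaw": 0}
    - {"claw": -1, "travel": [0.0645, 0, 0], "yaw": 0}
    - {"claw": -1, "travel": [0.067, 0, 0], "yaw": 0}
    - {"claw": -1, "travel": [0.0685, 0, 0], "yaw": 0}

```text
time_s: 7.35
eef_pos: [0.5078, 0.0079, 0.1093]
ee_rot: [2.242, -2.2, -0.0]
contact_force: [-1.3, 1.6, 0.6]
opening: -0.004
```

Request:
arm_command:
  commands:
    - {"claw": -1, "travel": [0.001, 0, 0], "yaw": 0}
    - {"claw": -1, "travel": [0.002, 0, 0], "yaw": 0}
    - {"claw": -1, "travel": [0.003, 0, 0], "yaw": 0}
    - {"claw": -1, "travel": [0.004, 0, 0], "yaw": 0}
    - {"claw": -1, "travel": [0.005, 0, 0], "yaw": 0}
    - {"claw": -1, "travel": [0.006, 0, 0], "yaw": 0}
    - {"claw": -1, "travel": [0.007, 0, 0], "yaw": 0}
    - {"claw": -1, "travel": [0.0075, 0, 0], "yaw": 0}

```text
time_s: 8.15
eef_pos: [0.508, 0.0006, 0.1093]
ee_rot: [2.242, -2.2, -0.0]
contact_force: [-1.1, 1.7, -0.3]
opening: -0.001
```

Request:
arm_command:
  commands:
    - {"claw": -1, "travel": [0.001, 0, 0], "yaw": 0}
    - {"claw": -1, "travel": [0.002, 0, 0], "yaw": 0}
    - {"claw": -1, "travel": [0.003, 0, 0], "yaw": 0}
    - {"claw": -1, "travel": [0.003, 0, 0], "yaw": 0}

```text
time_s: 8.55
eef_pos: [0.508, -0.0018, 0.1093]
ee_rot: [-2.241, 2.2, 0.001]
contact_force: [-2.0, 5.1, 0.3]
opening: -0.002
```

Request:
arm_command:
  commands:
    - {"claw": -1, "travel": [0.001, 0, 0], "yaw": 0}
    - {"claw": -1, "travel": [0.0015, 0, 0], "yaw": 0}
    - {"claw": -1, "travel": [0.0015, 0, 0], "yaw": 0}

```text
time_s: 8.85
eef_pos: [0.5081, -0.0019, 0.1093]
ee_rot: [-2.24, 2.199, 0.003]
contact_force: [-4.0, 11.0, 2.3]
opening: -0.001
```

Request:
arm_command:
  commands:
    - {"claw": -1, "travel": [-0.003, 0, 0], "yaw": 0}
    - {"claw": -1, "travel": [-0.008, 0, 0], "yaw": 0}
    - {"claw": -1, "travel": [-0.015, 0, 0], "yaw": 0}
    - {"claw": -1, "travel": [-0.025, 0, -0.002], "yaw": 0}
    - {"claw": -1, "travel": [-0.04, 0, -0.01], "yaw": 0}
    - {"claw": -1, "travel": [-0.055, 0, -0.03], "yaw": 0}
    - {"claw": -1, "travel": [-0.07, 0, -0.055], "yaw": 0}
    - {"claw": -1, "travel": [-0.09, 0, -0.08], "yaw": 0}
    - {"claw": -1, "travel": [-0.1, 0, -0.1], "yaw": 0}
    - {"claw": -1, "travel": [-0.1, 0, -0.11], "yaw": 0}
    - {"claw": -1, "travel": [-0.1, 0, -0.11], "yaw": 0}
    - {"claw": -1, "travel": [-0.1, 0, -0.11], "yaw": 0}

```text
time_s: 10.05
eef_pos: [0.5055, 0.0959, 0.2186]
ee_rot: [2.241, -2.2, -0.001]
contact_force: [0.3, -0.1, -0.3]
opening: 0.001
```

```bash
python3 - <<'E'
from h import *
s=bot.get_state(); print(s['eef_pos'],s['ee_rot'],s['contact_force'])
im=snap("wrist","w4.png")
import pickle; pickle.dump(s,open('s4.pkl','wb'))
E
```

```text
[0.50551743 0.09590503 0.21860859] [ 2.24098466e+00 -2.20007373e+00 -1.34639275e-03] [ 0.34316274 -0.05205513 -0.33808092]
```

View pics/w4.png

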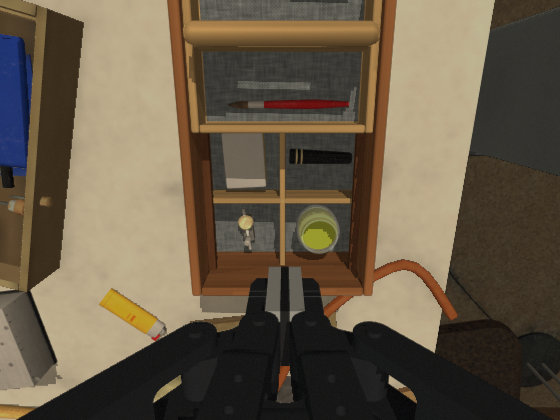

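```bash
python3 - <<'E'
from h import *
t=snap("top","t5.png")[:,:,::-1]
w=cv2.imread('pics/w4.png')
a=cv2.resize(w[190:270,200:280],None,fx=5,fy=5,interpolation=cv2.INTER_CUBIC)
b=cv2.resize(t[200:300,150:250],(400,400),interpolation=cv2.INTER_CUBIC)
cv2.imwrite('pics/c5.png',np.hstack([a,b]))
E
```

```text
(no output)
```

View pics/c5.png

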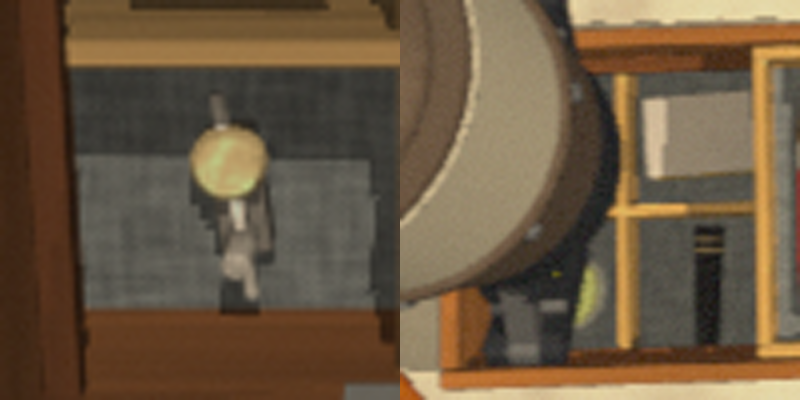

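Request:
arm_command:
  commands:
    - {"claw": -1, "travel": [-0.015, -0.005, 0], "yaw": 0}
    - {"claw": -1, "travel": [-0.035, -0.012, 0], "yaw": 0}
    - {"claw": -1, "travel": [-0.055, -0.02, 0.005], "yaw": 0}
    - {"claw": -1, "travel": [-0.075, -0.028, 0.015], "yaw": 0}
    - {"claw": -1, "travel": [-0.095, -0.035, 0.03], "yaw": 0}
    - {"claw": -1, "travel": [-0.108, -0.038, 0.042], "yaw": 0}
    - {"claw": -1, "travel": [-0.108, -0.038, 0.049], "yaw": 0}
    - {"claw": -1, "travel": [-0.108, -0.038, 0.049], "yaw": 0}
    - {"claw": -1, "travel": [-0.108, -0.038, 0.049], "yaw": 0}

```text
time_s: 11.05
eef_pos: [0.5421, 0.2046, 0.1704]
ee_rot: [2.242, -2.2, 0.0]
contact_force: [-0.4, -0.4, 0.0]
opening: -0.002
```

```bash
python3 - <<'E'
from h import *
s=bot.get_state(); print(s['eef_pos'],s['ee_rot'],s['contact_force'])
w=snap("wrist","w6.png")[:,:,::-1]
import pickle; pickle.dump(s,open('s6.pkl','wb'))
a=cv2.resize(w[30:180,200:400],None,fx=4,fy=4,interpolation=cv2.INTER_CUBIC)
cv2.imwrite('pics/c6.png',a)
E
```

```text
[0.54209781 0.20456403 0.17039981] [ 2.24196571e+00 -2.20020372e+00  3.29658576e-04] [-0.35512659 -0.36735994  0.04689345]
```

View pics/c6.png

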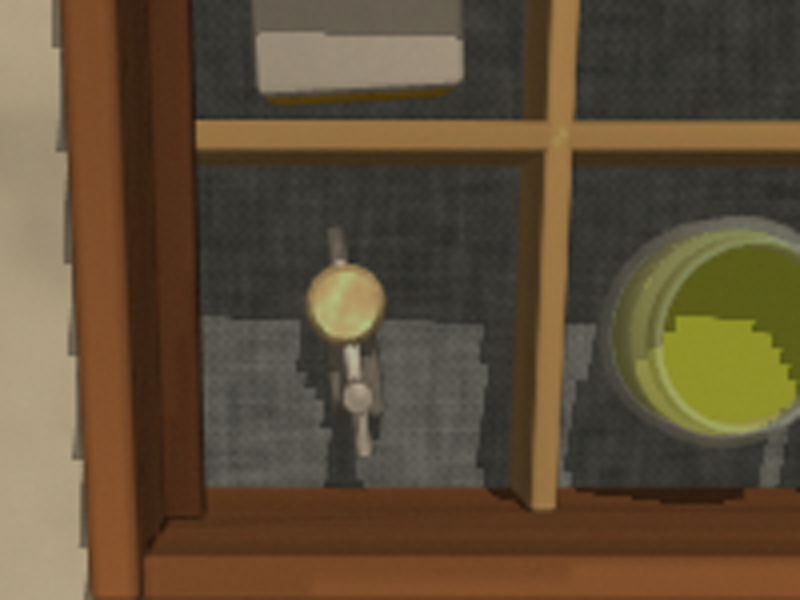

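```bash
python3 - <<'E'
from h import *
import pickle; s=pickle.load(open('s6.pkl','rb'))
f=lambda p,z:cast("wrist",(200+p[0]/4,30+p[1]/4),z,s)
for z in(.018,.025,.032):
    a,b=f((335,228),z),f((364,455),z); m=(a+b)/2
    print(z,m.round(4),np.linalg.norm(a-b).round(4),'nut',f((346,303),z).round(4),'ang',np.degrees(np.arctan2(*(a-b)[:2])).round(1))
m=(f((335,228),.025)+f((364,455),.025))/2
R=cv2.Rodrigues(np.array(s["ee_rot"]))[0]
g=np.array([m[0],m[1],.032+.02+.011]); print(g,(R.T@(g-s['eef_pos'])).round(4))
# divider crossing / box check (z .046)
c=f((558,135),.046); t=.0196; d=c[:2]-[.508,.0385]; print('cross',c,[np.cos(t)*d[0]+np.sin(t)*d[1],-np.sin(t)*d[0]+np.cos(t)*d[1]])
E
```

```text
0.018 [0.5405 0.1386 0.018 ] 0.0416 nut [0.5414 0.1312 0.018 ] ang 171.2
0.025 [0.5406 0.1383 0.025 ] 0.0405 nut [0.5414 0.1311 0.025 ] ang 171.2
0.032 [0.5406 0.138  0.032 ] 0.0395 nut [0.5415 0.131  0.032 ] ang 171.2
[0.54056892 0.13829828 0.063     ] [0.0662 0.0028 0.1074]
cross [0.50763768 0.10388877 0.046     ] [np.float64(0.0009192853180467278), np.float64(0.06538331256792938)]
```

Request:
arm_command:
  commands:
    - {"claw": -1, "travel": [0.012, 0.001, 0], "yaw": 0}
    - {"claw": -1, "travel": [0.03, 0.002, 0], "yaw": 0}
    - {"claw": -1, "travel": [0.05, 0.003, 0], "yaw": 0}
    - {"claw": -1, "travel": [0.063, 0.003, 0], "yaw": 0}
    - {"claw": -1, "travel": [0.066, 0.003, 0], "yaw": 0}
    - {"claw": -1, "travel": [0.066, 0.003, 0.015], "yaw": 0}
    - {"claw": -1, "travel": [0.066, 0.003, 0.035], "yaw": 0}
    - {"claw": -1, "travel": [0.066, 0.003, 0.05], "yaw": 0}
    - {"claw": -1, "travel": [0.066, 0.003, 0.06], "yaw": 0}
    - {"claw": -1, "travel": [0.066, 0.003, 0.065], "yaw": 0}
    - {"claw": -1, "travel": [0.066, 0.003, 0.065], "yaw": 0}

```text
time_s: 12.2
eef_pos: [0.5403, 0.1387, 0.1049]
ee_rot: [2.242, -2.2, -0.0]
contact_force: [-0.2, 0.1, -0.1]
opening: -0.004
```

```bash
python3 - <<'E'
from h import *
s=bot.get_state(); print(s['eef_pos'],s['ee_rot'],s['contact_force'])
w=snap("wrist","w7.png")[:,:,::-1]
t=snap("scene","s7.png")[:,:,::-1]
a=cv2.resize(t[150:330,160:370],(490,420),interpolation=cv2.INTER_CUBIC)
cv2.imwrite('pics/c7.png',np.hstack([a,w[:,130:440]]))
E
```

```text
[0.54033891 0.1387413  0.10494815] [ 2.24183539e+00 -2.19972665e+00 -2.16108471e-04] [-0.19367357  0.06268501 -0.10035508]
```

View pics/c7.png

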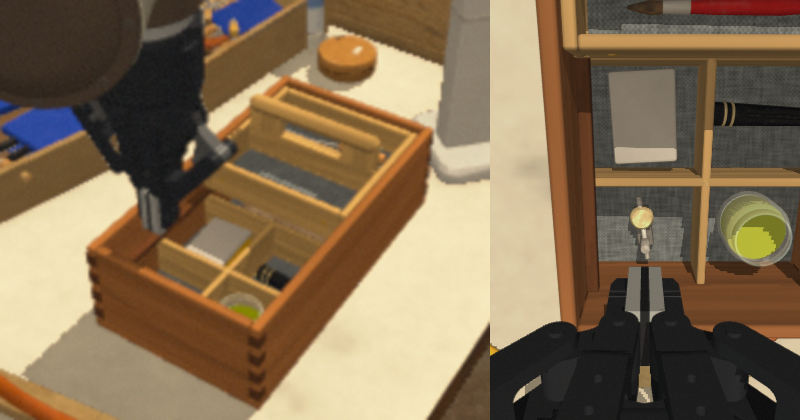

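Request:
arm_command:
  commands:
    - {"claw": -1, "travel": [0, 0, 0.005], "yaw": 0}
    - {"claw": -1, "travel": [0, 0, 0.01], "yaw": 0}
    - {"claw": -1, "travel": [0, 0, 0.016], "yaw": 0}
    - {"claw": -1, "travel": [0, 0, 0.02], "yaw": 0}
    - {"claw": -1, "travel": [0, 0, 0.022], "yaw": 0}
    - {"claw": -1, "travel": [0, 0, 0.022], "yaw": 0}

```text
time_s: 12.9
eef_pos: [0.5402, 0.1387, 0.0828]
ee_rot: [2.242, -2.2, -0.0]
contact_force: [0.2, 0.2, 0.8]
opening: 0.002
```

Request:
arm_command:
  commands:
    - {"claw": -1, "travel": [0, 0, 0.004], "yaw": 0}
    - {"claw": -1, "travel": [0, 0, 0.009], "yaw": 0}
    - {"claw": -1, "travel": [0, 0, 0.014], "yaw": 0}
    - {"claw": -1, "travel": [0, 0, 0.018], "yaw": 0}
    - {"claw": -1, "travel": [0, 0, 0.0195], "yaw": 0}
    - {"claw": -1, "travel": [0, 0, 0.0195], "yaw": 0}
    - {"claw": -1, "travel": [0, 0, 0.0195], "yaw": 0}

```text
time_s: 13.6
eef_pos: [0.5405, 0.1389, 0.0639]
ee_rot: [-2.242, 2.2, -0.0]
contact_force: [-0.5, -0.7, 1.1]
opening: -0.001
```

```bash
python3 - <<'E'
from h import *
s=bot.get_state(); print(s['time_s'],s['eef_pos'],s['ee_rot'],s['contact_force'],abs(s['qvel']).max())
w=snap("wrist","w8.png")[:,:,::-1]
t=snap("scene","s8.png")[:,:,::-1]
a=cv2.resize(t[150:330,160:370],(490,420),interpolation=cv2.INTER_CUBIC)
cv2.imwrite('pics/c8.png',np.hstack([a,w[:,130:440]]))
E
```

```text
13.6 [0.54050207 0.13886323 0.06388156] [-2.24225473e+00  2.20019816e+00 -1.58579542e-04] [-0.52990146 -0.67345892  1.14894016] 0.00405839034292648
```

View pics/c8.png

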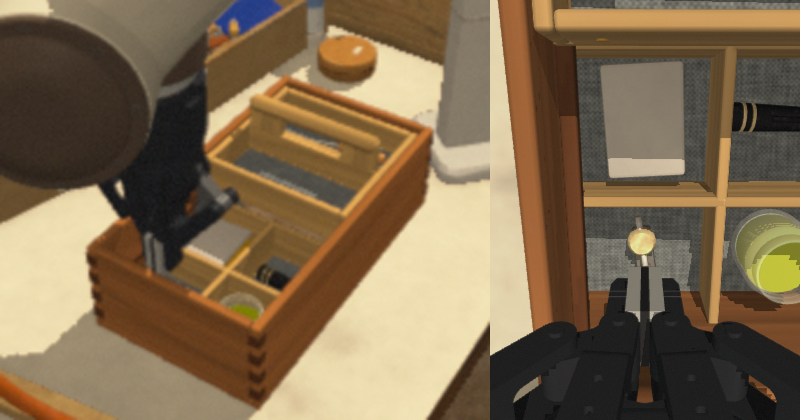

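```bash
python3 - <<'E'
from h import *
s=bot.get_state(); print(s['eef_pos'],s['contact_force'],s['wrist_torque'])
print(bot.hand_in())
E
```

```text
[0.54054689 0.1389051  0.06401026] [-0.22668209  0.12703772  0.74916011] [-0.01040762 -0.01918763 -0.03955956]
the job is handed in; nothing more can be done
None
```

The till is pushed across to its right-hand stop and the fingertips are pointing at the pin clamp; I handed the job in at about 14 s of the 40 s allowed.

- **Till:** I pushed the rail with shut fingertips at about 2 N. At the stop the force rose to 11 N and the till stopped moving, so I backed off. The pictures show all four cells open. The scribe and brush rode along.
- **Pointing:** The clamp is in the far-left cell, and I measured its middle at (0.5405, 0.1385). Its measured length, about 41.6 mm, agrees with the 42 mm given.
- **Last checks:** The TCP read (0.5405, 0.1389, 0.064), so the fingertips are at z of about 0.053. That is about 21 mm above the clamp top and within about 1 mm of its middle sideways. The force readings stayed within the noise of about 1 N, so I take it the arm is touching nothing.

No check failed. The 21 mm height rests on the stated clamp top of 32 mm; I did not measure that separately. I did not check the pouch and ring clamp after the push, because the till now covers them.

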